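# Put the turner and the peeler away in the low rack

## Robot

A 6-joint arm with a two-finger parallel gripper is mounted at the origin on a cart in front of the work surface, level with it; the furniture and walls round the work are solid. World frame = base frame: x ahead of the robot, y to its left, z up, the work surface at z = 0. Lengths are in m, angles in rad, forces in N, time in s.
With the tool pointing down it reaches from about 0.3 to 0.875 m from the base axis. Payload 6.4 kg.
Tool frame: the origin (TCP) lies midway between the tips of the shut fingers; the grasp point (between the pads) lies 19 mm behind it; y points along the fingers, x is the direction in which the jaws open and shut, and the axes are right-handed (so a half turn about y gives the same grasp; the last joint's range is limited). The gripper opens to 85 mm and grips with 20 to 120 N. Pads are 22 mm wide; open, the fingers measure 114 mm over their backs; the gripper's body (76 mm by 85 mm) begins 54 mm behind the grasp point. The pads swing forward as they close: fully open they stand 13 mm farther back than shut.
Start: joints at [-1.352, 0.181, 1.607, -0, 1.354, -0.206], TCP at [0.237, -0.524, 0.231] pointing down, gripper open.
Joint ranges: [-2.99, 2.99], [-0.89, 2.07], [0.3, 2.58], [-1.14, 4.28], [0, 2.63], [-3.12, 3.12]. Speed limits (rad/s): [2.57, 2.57, 3.01, 3.14, 3.14, 3.14].

## Interface

Orientations are given as a 3x3 rotation matrix whose columns are the frame's x, y, z axes.
In Python, from bench import observe, viewer, r gives the robot as it stands. The module is installed in compiled form; this text tells all that it offers.
- The arm moves only by the tool play_rows, never from a script. Its argument "motion" is a list that holds one entry, the list of rows, each a list of 5 numbers: the opening, from 0 (shut) to 1 (fully open), then the shift along the world's x, y, z in cm, then the turn about the world's z in degrees. A call has 1 to 10 rows; each row is the pose to reach, as a shift and turn from the pose commanded when the call began; what a row does not reach only later rows make up. A row lasts 1/12 s, in which the tool goes at most 41.7 mm and 7.16 degrees, less where a joint would pass 70% of its speed; a pose out of reach is approached as far as the arm can. A call with a gripper value outside its range is refused whole. The fingers move at their own pace and stop on an object; "newtons" is the grip in N (left out, the last holds). Time passes only in rows, so rows that repeat a pose let the fingers close. It gives the time, the measured TCP pose, the force and the opening at its end, in the units of the state.
- observe(): the state, without advancing time (a new reading comes with each control period).
- viewer.get_image(name): name is "scene" or "top"; returns the picture (384x512x3 uint8, red, green, blue); there is no depth.
- viewer.camera_params(name): a dict with "fx", "fy", "cx", "cy" (pixels), "extrinsics" (4x4, takes a point from world to camera coordinates). Camera axes: x right, y down, z forward; pixel columns grow to the right and rows downward; lengths in m; the calibration is good to about 2 mm. A picture is of the moment at which its call begins. camera_params takes no time and is no camera call.
- r.hand_in(): hands the job in, once; it reports no verdict.
The state is a dict: "time": time; "qpos": joint angles; "dq": joint speeds; "effort": joint torques, N m; "tool_pos": TCP position; "ee_rot": TCP orientation; "force": force on the tool from outside, world axes, zero at the start; "moment": the same for the moment, N m; "finger_gap": finger opening in m.
Only numpy, scipy, OpenCV 4.12 (cv2) and the standard library are available. Lean on these libraries where they do the work, as an engineer would, in place of code of your own. Each camera call takes 0.05 s, during which the arm holds its last target. There are 200 camera calls.

## Task

Put the turner and the peeler away in the low wooden rack on the worktop, beside the spoon already there: the turner in the wide bay, the peeler in the narrow bay. Slide each in under the roof blade first until its whole blade is under the roof, and leave it lying flat and straight in its bay with its handle sticking out at the open front. Leave the other things standing where they are.

Things in the scene. Friction and masses are not known exactly. Their poses are not given: they have to be found in the camera images.
- rack: Light wooden rack, fixed, 180 mm deep (x), 188 mm wide (y); origin at the centre of its underside, +x from the open front to the closed back, z up. Floor board 8 mm thick over the whole footprint. Roof (underside z = 44, top z = 54 mm) over the rear part only, x -20 to +90 mm; the front 70 mm of floor is an open apron without walls. 8 mm walls under the roof part three bays, 36 mm high inside.
- middle_bay (a point): Middle of the middle bay's mouth, on the floor board below the roof's front edge; axes as the rack's. The bay (50 mm wide) holds a metal spoon (fixed, 16 mm high), whose handle, 17 mm wide, sticks out over the apron to x = -94 mm. A lemon (fixed, 83 x 58 mm) lies on the rear of the roof above this bay, 75 mm behind the roof's edge and up to 58 mm above the roof.
- wide_bay (a point): Middle of the wide bay's mouth (rack y = +53 mm), on the floor board below the roof's front edge; axes as the rack's, x into the bay. The bay is 66 mm wide, 36 mm high and ends at a back wall at x = 103 mm; the apron lies from x = -70 mm to 0.
- narrow_bay (a point): Middle of the narrow bay's mouth (rack y = -66 mm), on the floor board below the roof's front edge; axes as the rack's, x into the bay. The bay is 40 mm wide, 36 mm high and ends at a back wall at x = 103 mm; the apron lies from x = -70 mm to 0.
- turner: Loose kitchen turner lying flat, 190 mm long, 0.11 kg. Origin in the middle of its length, on its underside; +x points to the blade, z up. Wooden handle from x = -95 to 0 mm, 20 mm wide (y), 16 mm high (z 0 to 16); thin steel neck; slotted steel blade from x = 15 to 95 mm, 54 mm wide, 3 mm thick at z 0 to 3.
- turner_tip (a point): Front edge of the turner's blade, middle, underside (x = 95 mm of the turner).
- peeler: Loose vegetable peeler lying flat on the worktop in front of the hob, 170 mm long, 0.08 kg. Origin in the middle of its length, 2 mm above its underside; +x points to the blade, z up. Thick dark handle from x = -85 to 20 mm, 26 mm wide, 22 mm high (z -2 to 20); narrow metal blade from x = 20 to 85 mm, 14 mm wide, z 0 to 6 mm.
- peeler_tip (a point): Tip of the peeler's blade (x = 85 mm of the peeler).
- timer: Loose bystander standing on the worktop: round kitchen timer, 71 mm across, 61 mm high. Origin at the centre of its underside, z up.
- tub: Loose bystander standing on the worktop: small tub with a flat foil lid, 72 mm across, 71 mm high. Origin at the centre of its underside, z up.
- shaker: Loose bystander standing on the worktop: shaker, 44 mm across, 90 mm high. Origin at the centre of its underside, z up.
- jar: Loose bystander standing on the worktop: squat jar with a flat lid, 60 mm across, 86 mm high. Origin at the centre of its underside, z up.
- spice_jar_a: Loose bystander standing on the worktop: spice jar, 41 mm across, 105 mm high. Origin at the centre of its underside, z up.
- spice_jar_b: Loose bystander standing on the worktop: a second spice jar, 41 mm across, 105 mm high. Origin at the centre of its underside, z up.
- spice_jar_c: Loose bystander standing on the worktop: a third spice jar, 41 mm across, 105 mm high. Origin at the centre of its underside, z up.

How it is judged:
At the end, for the whole second after the job is handed in: Turner in the wide bay, peeler in the narrow bay, at rest and flat on the floor board (10 mm, 7 degrees), blade inward, parallel to the bay within 12 degrees, tip at least 74 mm (turner) and 59 mm (peeler) behind the roof's front edge (x of turner_tip in the frame of wide_bay between 0.074 and 0.108 m and x of turner in the frame of wide_bay below 0.02 m and y of turner_tip in the frame of wide_bay between -0.035 and 0.035 m and z of turner_tip in the frame of wide_bay between -0.006 and 0.012 m and z of turner in the frame of wide_bay below 0.01 m and angle between the x axis of each of turner, peeler and the x axis of rack, either way round below 0.21 rad and angle between each of turner, peeler's own z axis and vertical below 0.12 rad and linear speed of each of turner, peeler below 0.02 m/s and x of peeler_tip in the frame of narrow_bay between 0.059 and 0.108 m and x of peeler in the frame of narrow_bay below 0.03 m and y of peeler_tip in the frame of narrow_bay between -0.035 and 0.035 m and z of peeler_tip in the frame of narrow_bay between -0.006 and 0.012 m and z of peeler in the frame of narrow_bay below 0.01 m); the robot touches nothing.
It fails at once if a bystander is shifted by more than 25 mm (distance of any of timer, tub, shaker, jar, spice_jar_a, spice_jar_b, spice_jar_c from where it was at the start of the episode above 0.025 m).
It fails at once if a bystander is tipped by more than 20 degrees (angle between any of timer, tub, shaker, jar, spice_jar_a, spice_jar_b, spice_jar_c's own z axis and vertical above 0.35 rad).
It also fails if it takes over 67 s, if anything falls off the work surface, if the arm or the gripper's body presses on something with over 40 N, if the wrist force passes 120 N, or if a joint passes its speed limit or range.

## Working session

There is one attempt and no reset: what is moved stays moved. The work goes in short steps, Python scripts to look and compute and a tool call to move; the robot and the scene stay as the last step left them, time stands still between calls to the robot, and variables do not carry over. Pictures are saved under pics/ and viewed, about 8 in all and at most 12, crops included, and the job is handed in when it is done.

Besides the shell and the picture viewer there is one more tool, called by a JSON object that holds its "method" and its "body". play_rows: Moves the arm, as the interface text tells. Its arguments: {"type":"object","properties":{"motion":{"type":"array","items":{"type":"array","items":{"type":"array","items":{"type":"number"}}}},"newtons":{"type":"number"}},"required":["motion"]}

```bash
mkdir -p pics; python3 - <<'E'
from bench import observe, viewer, r
import cv2,numpy as np
for n in("scene","top"):
    im=viewer.get_image(n); cv2.imwrite(f"pics/{n}0.png",im[:,:,::-1])
    p=viewer.camera_params(n); print(n,p["fx"],p["fy"],p["cx"],p["cy"]); print(np.round(p["extrinsics"],4).tolist())
s=observe(); print(s["time"],s["tool_pos"],np.round(s["ee_rot"],3).tolist(),s["finger_gap"])
a=cv2.imread("pics/scene0.png");b=cv2.imread("pics/top0.png")
cv2.imwrite("pics/s0.png",cv2.resize(a,(800,600)));cv2.imwrite("pics/t0.png",cv2.resize(b,(800,600)))
E
```

```text
scene 498.9409415053304 498.9409415053304 254.4600629189325 188.21292838275556
[[-0.8077, -0.5894, -0.0143, 0.3653], [-0.2293, 0.3364, -0.9134, 0.2662], [0.5431, -0.7345, -0.4069, 1.179], [0.0, 0.0, 0.0, 1.0]]
top 389.1688070590124 389.1688070590124 253.97379565855297 189.90512936542626
[[0.0056, -0.9998, 0.0202, -0.2054], [-0.9971, -0.0071, -0.0758, 0.5956], [0.076, -0.0198, -0.9969, 1.1583], [0.0, 0.0, 0.0, 1.0]]
0.1 [ 0.23688253 -0.52338357  0.23044606] [[0.412, -0.0, 0.911], [-0.911, 0.002, 0.412], [-0.002, -1.0, 0.0]] 0.0854676352275723
```

View pics/s0.png

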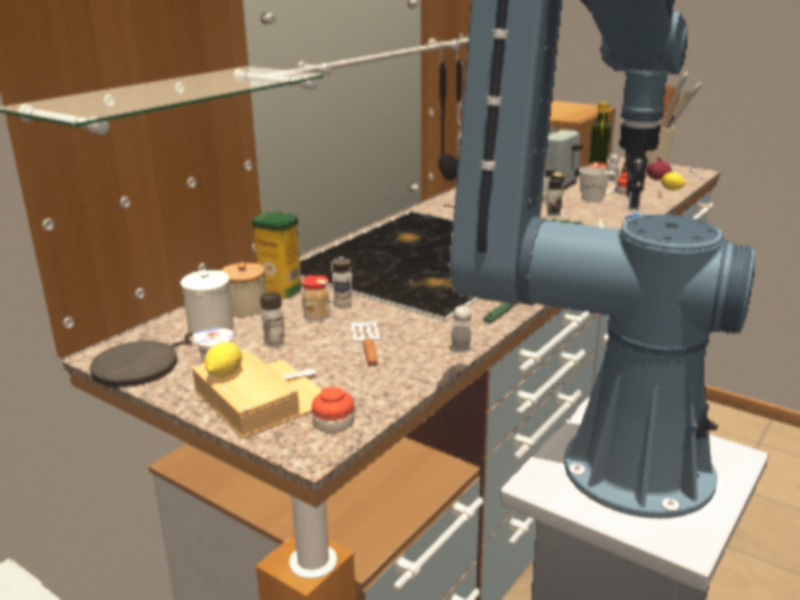

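View pics/t0.png

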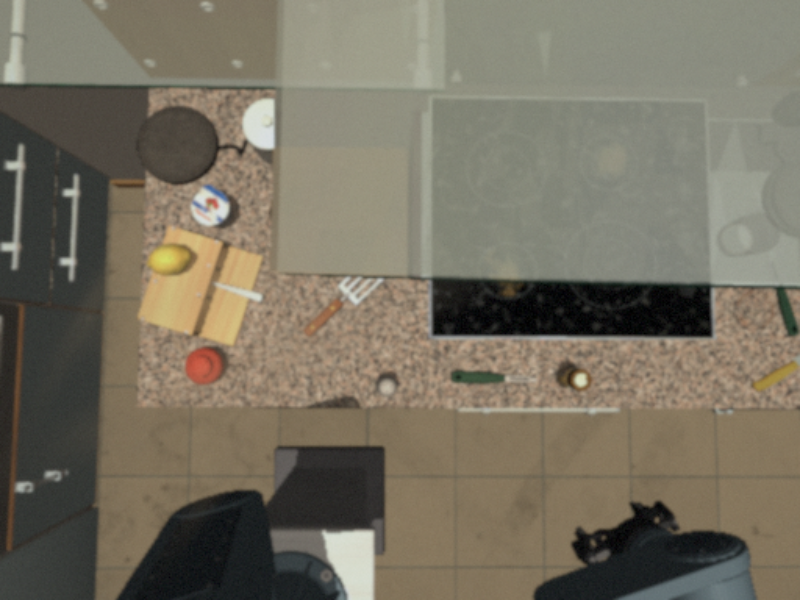

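Scene view: rack with lemon at about (245,390), turner at (368,340), green peeler at (500,310), shaker at (461,328), timer at (333,408). Top view: rack at (200,285) opening to the right, turner at (345,303) with its blade up-right, peeler at (490,378) with its blade to the right. A glass shelf is overhead. Next I'll enlarge the crops.

```bash
cat > h.py <<'E'
import numpy as np,cv2
from bench import observe, viewer, r
P={n:viewer.camera_params(n) for n in("scene","top")}
def proj(n,X):
    p=P[n];c=p["extrinsics"][:3,:3]@np.array(X)+p["extrinsics"][:3,3]
    return np.array([p["fx"]*c[0]/c[2]+p["cx"],p["fy"]*c[1]/c[2]+p["cy"]])
def ray(n,u,v):
    p=P[n];R=p["extrinsics"][:3,:3];o=-R.T@p["extrinsics"][:3,3]
    d=R.T@np.array([(u-p["cx"])/p["fx"],(v-p["cy"])/p["fy"],1]);return o,d/np.linalg.norm(d)
def plane(n,u,v,z):
    o,d=ray(n,u,v);return o+d*(z-o[2])/d[2]
def tri(s,t):
    o1,d1=ray("scene",*s);o2,d2=ray("top",*t)
    k=np.linalg.lstsq(np.c_[d1,-d2],o2-o1,rcond=None)[0];a=o1+k[0]*d1;b=o2+k[1]*d2
    return (a+b)/2,np.linalg.norm(a-b)
def snap(n,f,x0,y0,x1,y1,k):
    im=viewer.get_image(n);cv2.imwrite(f"pics/{f}_raw.png",im[:,:,::-1])
    crop(im[:,:,::-1],f,x0,y0,x1,y1,k);return im
def crop(im,f,x0,y0,x1,y1,k):
    c=cv2.resize(im[y0:y1,x0:x1],None,fx=k,fy=k,interpolation=cv2.INTER_CUBIC)
    for x in range((x0//20+1)*20,x1,20):
        cv2.line(c,(int((x-x0)*k),0),(int((x-x0)*k),6),(255,0,255),1);cv2.putText(c,str(x),(int((x-x0)*k)-10,16),0,.4,(255,0,255),1)
    for y in range((y0//20+1)*20,y1,20):
        cv2.line(c,(0,int((y-y0)*k)),(6,int((y-y0)*k)),(255,0,255),1);cv2.putText(c,str(y),(8,int((y-y0)*k)+4),0,.4,(255,0,255),1)
    cv2.imwrite(f"pics/{f}.png",c)
E
python3 - <<'E'
from h import *
crop(cv2.imread("pics/scene0.png"),"c1",115,170,340,280,3.5)
crop(cv2.imread("pics/top0.png"),"c2",85,110,385,262,2.65)
E
```

```text
(no output)
```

View pics/c1.png

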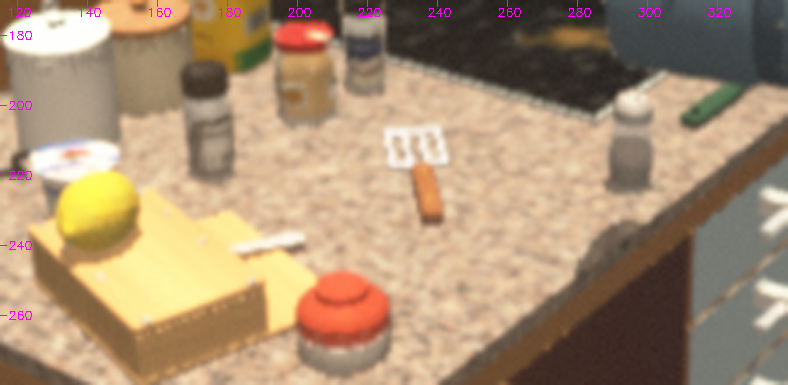

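View pics/c2.png

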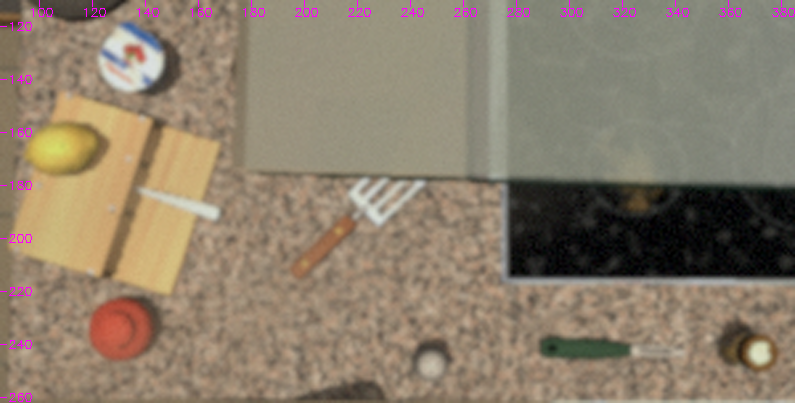

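```bash
python3 - <<'E'
from h import *
np.set_printoptions(precision=3,suppress=True)
print("shelf FL",tri((53,78),(176,174)))
print("shelf z check: top front edge at z .4,.5", [plane("top",260,178,z) for z in(.35,.45,.55)])
A={"apron far":((168,163),.008),"apron near":((150,221),.008),"roof f far":((145,155),.054),"roof f near":((125,214),.054),"roof b far":((107,146),.054)}
for k,((u,v),z) in A.items(): print(k,plane("top",u,v,z))
# two-view checks
print("roof f near tri",tri((191,252),(125,214)), "apron near tri",tri((206,262),(150,221)))
im={n:cv2.imread(f"pics/{n}0.png") for n in("scene","top")}
def blob(n,lo,hi,box):
    h=cv2.cvtColor(im[n],cv2.COLOR_BGR2HSV);m=cv2.inRange(h,lo,hi);k=np.zeros_like(m);x0,y0,x1,y1=box;k[y0:y1,x0:x1]=m[y0:y1,x0:x1]
    c=max(cv2.findContours(k,cv2.RETR_EXTERNAL,cv2.CHAIN_APPROX_NONE)[0],key=cv2.contourArea)
    q=np.float32(np.argwhere(cv2.drawContours(np.zeros_like(k),[c],-1,255,-1)))[:,::-1]
    mu=q.mean(0);w,v=np.linalg.eigh(np.cov((q-mu).T));a=v[:,1];t=(q-mu)@a
    return mu,mu+a*t.min(),mu+a*t.max(),len(q)
for nm,lo,hi,bt,bs,zt in(("turner",(3,90,60),(14,255,220),(190,188,222,218),(230,213,246,236),.016),("peeler",(55,50,20),(95,255,160),(285,230,328,256),(306,190,330,208),.02)):
    t=blob("top",lo,hi,bt);s=blob("scene",lo,hi,bs);print(nm,t[3],s[3],"tri c",tri(s[0],t[0]))
    for q in t[:3]: print("  top",q,plane("top",*q,zt))
for nm,(u,v),z in(("timer",(130,234),.061),("tub",(131,132),.071),("shaker",(247,247),.09),("jar",(372,242),.086),("peel tip",(343,242),.003),("turner blade corner",(228,194),.003)): print(nm,plane("top",u,v,z))
print("spice base scene",plane("scene",211,221,0),plane("scene",306,205-2,0),plane("scene",216+150,195,0))
for n,u,v in(("turner blade UL",228,128+0),):pass
for uv in((225,207),(243,206),(247,217),(230,218)): print("blade scene",plane("scene",*uv,.002))
E
```

```text
shelf FL (array([0.713, 0.135, 0.444]), np.float64(0.4136127065477759))
shelf z check: top front edge at z .4,.5 [array([ 0.599, -0.208,  0.35 ]), array([ 0.588, -0.205,  0.45 ]), array([ 0.577, -0.201,  0.55 ])]
apron far [0.68  0.064 0.008]
apron near [0.501 0.115 0.008]
roof f far [0.696 0.123 0.054]
roof f near [0.521 0.177 0.054]
roof b far [0.722 0.236 0.054]
roof f near tri (array([0.523, 0.182, 0.043]), np.float64(0.004387725282847375)) apron near tri (array([ 0.51 ,  0.127, -0.012]), np.float64(0.0233175574040991))
turner 199 60 tri c (array([ 0.559, -0.054, -0.001]), np.float64(0.00269981414793718))
  top [206.382 202.709] [ 0.557 -0.057  0.016]
  top [217.394 192.3  ] [ 0.589 -0.09   0.016]
  top [195.233 213.246] [ 0.525 -0.024  0.016]
peeler 140 20 tri c (array([ 0.443, -0.355,  0.009]), np.float64(0.0008738554290933628))
  top [303.907 241.014] [ 0.443 -0.354  0.02 ]
  top [321.014 241.499] [ 0.442 -0.406  0.02 ]
  top [289.954 240.619] [ 0.444 -0.311  0.02 ]
timer [0.463 0.158 0.061]
tub [0.761 0.161 0.071]
shaker [ 0.429 -0.181  0.09 ]
jar [ 0.445 -0.54   0.086]
peel tip [ 0.44  -0.477  0.003]
turner blade corner [ 0.585 -0.122  0.003]
spice base scene [ 0.651 -0.042  0.   ] [ 0.473 -0.322  0.   ] [ 0.335 -0.493  0.   ]
blade scene [ 0.676 -0.141  0.002]
blade scene [ 0.631 -0.181  0.002]
blade scene [ 0.572 -0.125  0.002]
blade scene [ 0.613 -0.089  0.002]
```

```bash
python3 - <<'E'
from h import *
np.set_printoptions(precision=4,suppress=True)
o,d=ray("scene",255,2)
for k in(.6,.9,1.2): print("scene upper ray",o+d*k)
print("wall shelf",tri((53,78),(60,55)),[plane("top",176,174,z) for z in(.6,.8,.9)])
im=cv2.imread("pics/top0.png");h=cv2.cvtColor(im,cv2.COLOR_BGR2HSV)
print(h[190,90:180:2,:].tolist())
m=cv2.inRange(h,(15,70,120),(30,200,255));m[:,:88]=0;m[:,175:]=0;m[:140]=0;m[226:]=0
def edge(rows,last):  # subpixel-ish column of mask end
    pts=[]
    for y in rows:
        x=np.where(m[y])[0]
        pts.append((x.max()+.5,y))
    vx,vy,x0,y0=cv2.fitLine(np.float32(pts),cv2.DIST_HUBER,0,.01,.01).ravel();return vx,vy,x0,y0
vx,vy,x0,y0=edge([*range(168,180),*range(196,217)],1)
a=plane("top",x0-vx/vy*(y0-165),165,.008);b=plane("top",x0+vx/vy*(215-y0),215,.008);print("apron edge",a,b,"theta",np.degrees(np.arctan2((a-b)[0],-(a-b)[1])))
q=cv2.findNonZero(m);rect=cv2.minAreaRect(q);print(rect,cv2.boxPoints(rect).tolist())
cv2.imwrite("pics/m.png",cv2.resize(m[135:235,85:185],None,fx=4,fy=4))
E
```

```text
scene upper ray [0.0687 0.5079 0.691 ]
scene upper ray [0.2452 0.266  0.6724]
scene upper ray [0.4217 0.0241 0.6539]
wall shelf (array([0.8641, 0.2343, 0.4491]), np.float64(0.09159037462278165)) [array([ 0.577 , -0.0687,  0.6   ]), array([ 0.5539, -0.105 ,  0.8   ]), array([ 0.5423, -0.1231,  0.9   ])]
[[17, 65, 149], [19, 99, 182], [18, 112, 203], [20, 107, 203], [19, 108, 201], [19, 109, 204], [20, 106, 203], [21, 103, 201], [22, 99, 203], [23, 96, 205], [22, 103, 203], [21, 104, 203], [21, 101, 201], [20, 103, 205], [18, 108, 204], [19, 106, 204], [19, 109, 203], [18, 112, 201], [17, 105, 195], [17, 106, 194], [16, 111, 172], [17, 112, 114], [17, 103, 116], [18, 109, 176], [19, 109, 203], [18, 111, 205], [18, 112, 205], [20, 104, 205], [20, 103, 207], [19, 105, 206], [20, 103, 208], [20, 103, 206], [20, 96, 208], [20, 77, 209], [21, 44, 196], [28, 19, 197], [36, 12, 213], [44, 15, 217], [38, 13, 209], [21, 39, 132], [14, 70, 146], [13, 76, 158], [16, 68, 158], [15, 69, 159], [17, 58, 145]]
apron edge [0.6735 0.0459 0.008 ] [0.5195 0.0501 0.008 ] theta 88.41987928300406
((130.99998474121094, 182.49996948242188), (85.99998474121094, 84.99998474121094), -0.0) [[87.99999237060547, 224.99996948242188], [87.99999237060547, 139.99996948242188], [173.99996948242188, 139.99996948242188], [173.99996948242188, 224.99996948242188]]
```

View pics/m.png

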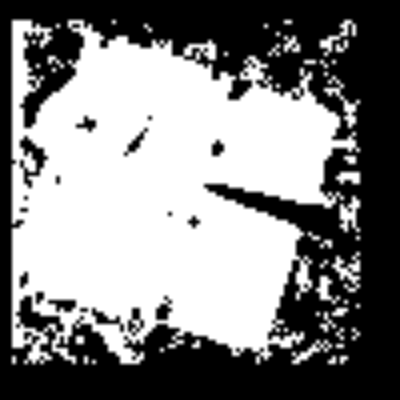

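{"method": "play_rows", "body": {"motion": [[[0.6,2,4,0,-7],[0.6,4,7,0,-14],[0.6,6,10,0,-21],[0.6,9,13,0,-28],[0.6,11,16,0,-35],[0.6,13,19,0,-42],[0.6,15,22,0,-49],[0.6,17,25,0,-56],[0.6,19,28,0,-63],[0.6,21,31,0,-70]]]}}

```text
time: 0.93
tool_pos: [0.4448, -0.2164, 0.2311]
ee_rot: [[-0.673, -0.0, 0.74], [-0.74, 0.0, -0.673], [0.0, -1.0, -0.0]]
force: [0.7, -0.6, 0.6]
finger_gap: 0.0512
```

The mask shows the rack with countertop clutter around it, so the brightness threshold needs to be tighter. The overhead panel is above about 0.65 m, clear of the work.

```bash
python3 - <<'E'
from h import *
np.set_printoptions(precision=4,suppress=True)
im=cv2.imread("pics/top0.png");h=cv2.cvtColor(im,cv2.COLOR_BGR2HSV)
m=cv2.inRange(h,(14,75,165),(26,200,255));m[:,:85]=0;m[:,175:]=0;m[:140]=0;m[228:]=0
m=cv2.morphologyEx(m,cv2.MORPH_OPEN,np.ones((4,4),np.uint8))
def line(pts): return cv2.fitLine(np.float32(pts),cv2.DIST_HUBER,0,.01,.01).ravel()
ap=[(np.where(m[y])[0].max()+.5,y) for y in [*range(169,180),*range(198,216)]]
vx,vy,x0,y0=line(ap);f=lambda y,z:plane("top",x0+vx/vy*(y-y0),y,z)
a,b=f(165,.008),f(215,.008);print("apron",a,b,np.degrees(np.arctan2((a-b)[0],-(a-b)[1])))
rf=[]  # roof front edge: last bright roof pixel before dark gap
g=im.max(2).astype(float)
for y in [*range(163,180),*range(192,210)]:
    c0=int(146-(y-155)*.33);seg=g[y,c0-9:c0+9];k=np.argmin(np.diff(seg[:12]));rf.append((c0-9+k+.5,y))
vx,vy,x0,y0=line(rf);a,b=f(165,.054),f(210,.054);print("roof",a,b,np.degrees(np.arctan2((a-b)[0],-(a-b)[1])))
# apron far/near side edges (rows) between roof and front
for nm,cols,fn in(("far",range(150,164),min),("near",range(128,148),max)):
    e=[(x,fn(np.where(m[:,x])[0])+(0 if nm=="far" else 1)) for x in cols];vx,vy,x0,y0=line(e)
    p=lambda x:plane("top",x,y0+vy/vx*(x-x0),.008)
    a,b=p(cols[0]),p(cols[-1]);print(nm,a,b,np.degrees(np.arctan2((a-b)[1],(a-b)[0])))
# spoon handle
s=cv2.inRange(h,(0,0,175),(180,60,255));s[:,:138]=0;s[:,172:]=0;s[:175]=0;s[196:]=0
q=np.argwhere(s)[:,::-1];vx,vy,x0,y0=line(q);a,b=plane("top",145,y0+vy/vx*(145-x0),.02),plane("top",x0,y0,.02);print("spoon",a,b,np.degrees(np.arctan2((a-b)[1],(a-b)[0])),len(q))
E
```

```text
apron [0.6734 0.0601 0.008 ] [0.5192 0.1064 0.008 ] 73.27914169478532
roof [0.6662 0.1406 0.054 ] [0.5329 0.1804 0.054 ] 73.37987403583656
far [0.6926 0.1194 0.008 ] [0.6785 0.0792 0.008 ] 70.7263586062939
near [0.5158 0.1816 0.008 ] [0.4959 0.1235 0.008 ] 71.12393333665996
spoon [0.6141 0.1296 0.02  ] [0.6056 0.102  0.02  ] 72.96132189799297 126
```

{"method": "play_rows", "body": {"motion": [[[0.6,3,4,-3,0],[0.6,6,8,-6,0],[0.6,9,12,-9,0],[0.6,11.1,16,-12,0],[0.6,11.1,16,-14,0],[0.6,11.1,16,-14,0]]]}}

```text
time: 1.43
tool_pos: [0.5556, -0.0556, 0.0892]
ee_rot: [[-0.667, -0.001, 0.745], [-0.745, 0.001, -0.667], [0.0, -1.0, -0.001]]
force: [-0.2, -0.3, 0.7]
finger_gap: 0.0511
```

{"method": "play_rows", "body": {"motion": [[[0.6,0,0,-4,-4],[0.6,0,0,-7,-4],[0.6,0,0,-8.3,-4],[0.6,0,0,-8.3,-4],[0,0,0,-8.3,-4],[0,0,0,-8.3,-4],[0,0,0,-8.3,-4],[0,0,0,-8.3,-4],[0,0,0,-8.3,-4]]], "newtons": 50}}

```text
time: 2.18
tool_pos: [0.5575, -0.0591, 0.0109]
ee_rot: [[-0.719, 0.005, 0.695], [-0.695, -0.002, -0.719], [-0.002, -1.0, 0.004]]
force: [0.4, -0.4, 7.4]
finger_gap: 0.018
```

{"method": "play_rows", "body": {"motion": [[[0,0,0,2,0],[0,0,0,5,0],[0,0,0,9,0],[0,0,0,13,0],[0,0,0,17,0],[0,0,0,17,7],[0,0,0,17,14],[0,0,0,17,21],[0,0,0,17,28],[0,0,0,17,35]]]}}

```text
time: 3.02
tool_pos: [0.5553, -0.0584, 0.1793]
ee_rot: [[-0.184, 0.001, 0.983], [-0.983, -0.0, -0.184], [0.0, -1.0, 0.001]]
force: [0.1, 0.6, -0.8]
finger_gap: 0.0183
```

{"method": "play_rows", "body": {"motion": [[[0,-1,1,0,7],[0,-2,2,0,14],[0,-3,3,0,21],[0,-4,4,0,28],[0,-4.7,5,0,35],[0,-4.7,6,0,42],[0,-4.7,7.2,0,49],[0,-4.7,7.2,0,56],[0,-4.7,7.2,0,63],[0,-4.7,7.2,0,70]]]}}

```text
time: 3.85
tool_pos: [0.5084, 0.0139, 0.1792]
ee_rot: [[0.861, 0.001, 0.509], [-0.509, -0.0, 0.861], [0.001, -1.0, 0.0]]
force: [0.0, 0.4, -0.7]
finger_gap: 0.0179
```

{"method": "play_rows", "body": {"motion": [[[0,0,0,-3,7],[0,0,0,-6,13.6],[0,0,0,-10,13.6],[0,0,0,-12,13.6],[0,0,0,-12,13.6],[0,0,0,-12,13.6]]]}}

```text
time: 4.35
tool_pos: [0.5078, 0.0138, 0.0582]
ee_rot: [[0.954, -0.002, 0.298], [-0.298, 0.0, 0.954], [-0.002, -1.0, -0.0]]
force: [-0.1, 0.2, -0.7]
finger_gap: 0.0179
```

```bash
python3 - <<'E'
from h import *
s=observe();print(s["tool_pos"],np.degrees(np.arctan2(s["ee_rot"][1,0],s["ee_rot"][0,0])),s["force"])
a=snap("top","a1",85,120,285,270,4)
b=snap("scene","b1",110,170,310,290,4)
ia,ib=cv2.imread("pics/a1.png"),cv2.imread("pics/b1.png")
cv2.imwrite("pics/ab1.png",np.vstack([cv2.resize(ia,(533,400))[:300],cv2.resize(ib,(533,320))[:300]]))
E
```

```text
[0.50775529 0.01378665 0.05823893] -17.353519659260925 [-0.13245079  0.17455725 -0.68313778]
```

View pics/ab1.png

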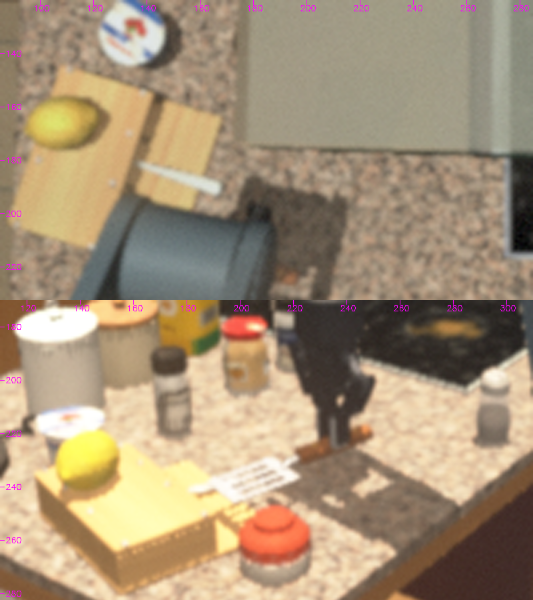

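```bash
python3 - <<'E'
from h import *
np.set_printoptions(precision=1,suppress=True)
x=np.array([.292,.956,0]);y=np.array([-.956,.292,0]);g=np.array([.5078,.0138,.047])
for n,(a,b) in {"tip+":(.139,.027),"tip-":(.139,-.027),"rear+":(.059,.027),"rear-":(.059,-.027),"handle end top":(-.051,0)}.items():
    print(n,proj("scene",g+a*x+b*y+(0,0,.016 if "h" in n else .002)))
im=cv2.imread("pics/b1_raw.png")
c=im[212:250,175:235];c=cv2.resize(c,None,fx=13,fy=13,interpolation=cv2.INTER_CUBIC)
for n,(a,b) in {"tip+":(.139,.027),"tip-":(.139,-.027),"rear+":(.059,.027),"rear-":(.059,-.027)}.items():
    p=(proj("scene",g+a*x+b*y+(0,0,.002))-(175,212)+.5)*13;cv2.circle(c,tuple(int(v) for v in p),4,(0,0,255),-1)
m=np.array([.556,.171,.008])
for (a,b,z) in((0,.033,.0),(0,-.033,0),(0,.033,.036),(0,-.033,.036),(-.07,.033,0),(-.07,-.033,0),(0,.041,.046),(-.07,.041,0)):
    p=(proj("scene",m+a*x+b*y+(0,0,z))-(175,212)+.5)*13;cv2.circle(c,tuple(int(v) for v in p),4,(255,0,0),-1)
cv2.imwrite("pics/c3.png",c)
E
```

```text
tip+ [198.7 245.9]
tip- [188.5 238. ]
rear+ [223.7 236.6]
rear- [213.1 229.2]
handle end top [249.9 217.1]
```

View pics/c3.png

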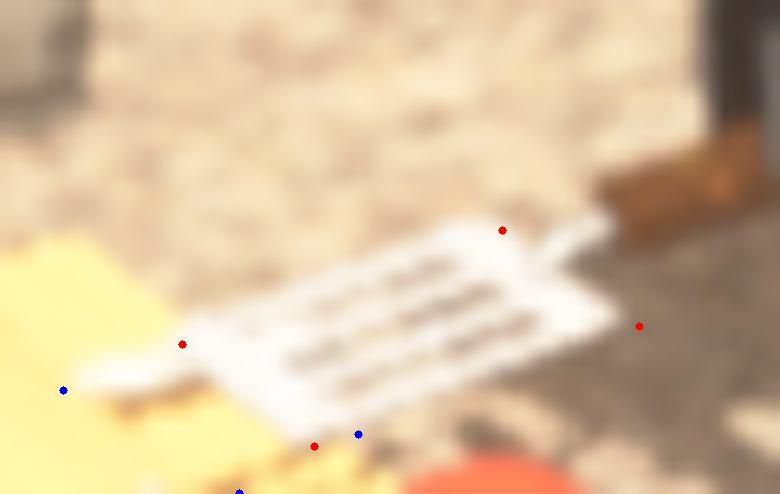

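The scene view shows the blade level and in front of the wide bay. Its tip corners are within about 2 px of the prediction. I'll lower it and slide it in part way.

{"method": "play_rows", "body": {"motion": [[[0,0,0,-2,0],[0,0,0,-3.4,0],[0,0,0,-3.4,0],[0,0.4,1.4,-3.4,0],[0,0.9,2.9,-3.4,0],[0,1.3,4.3,-3.4,0],[0,1.75,5.7,-3.4,0],[0,1.75,5.7,-3.4,0]]]}}

```text
time: 5.12
tool_pos: [0.5284, 0.0725, 0.027]
ee_rot: [[0.955, 0.005, 0.296], [-0.296, 0.0, 0.955], [0.004, -1.0, 0.002]]
force: [0.4, -0.6, -1.5]
finger_gap: 0.0181
```

```bash
python3 - <<'E'
from h import *
a=cv2.cvtColor(viewer.get_image("scene"),cv2.COLOR_RGB2BGR)
c=cv2.resize(a[205:275,150:250],None,fx=8,fy=8,interpolation=cv2.INTER_CUBIC);cv2.imwrite("pics/c4.png",c)
E
```

```text
(no output)
```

View pics/c4.png

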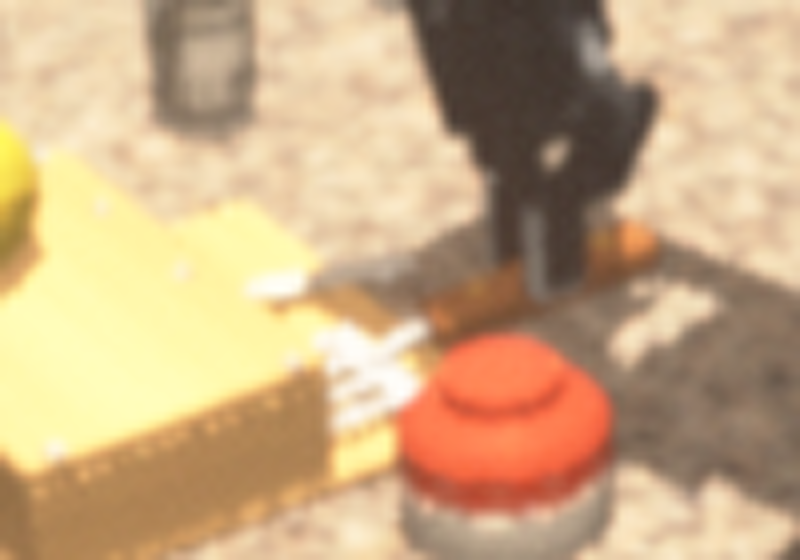

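The blade goes in under the roof on the wide-bay side without contact. I'll finish the insertion, lower and release.

{"method": "play_rows", "body": {"motion": [[[0,0.4,1.4,0,0],[0,0.9,2.8,0,0],[0,1.3,4.2,0,0],[0,1.65,5.5,0,0],[0,1.65,5.5,-0.3,0],[0,1.65,5.5,-0.6,0],[0,1.65,5.5,-0.7,0],[0,1.65,5.5,-0.7,0]]]}}

```text
time: 5.83
tool_pos: [0.5431, 0.1258, 0.0189]
ee_rot: [[0.954, 0.001, 0.298], [-0.298, 0.001, 0.954], [0.001, -1.0, 0.001]]
force: [-2.7, 4.1, 10.8]
finger_gap: 0.018
```

{"method": "play_rows", "body": {"motion": [[[0.42,0,0,0.1,0],[0.42,0,0,0.1,0],[0.42,0,0,0.1,0],[0.42,0,0,1,0],[0.42,0,0,3,0],[0.42,0,0,6,0],[0.42,0,0,10,0],[0.42,0,0,14,0],[0.42,0,0,17,0]]]}}

```text
time: 6.58
tool_pos: [0.5431, 0.1256, 0.1912]
ee_rot: [[0.955, 0.003, 0.298], [-0.298, -0.0, 0.955], [0.003, -1.0, 0.001]]
force: [1.6, -0.5, 0.4]
finger_gap: 0.0358
```

{"method": "play_rows", "body": {"motion": [[[0.6,0,-4,0,3],[0.6,-1,-8,0,6],[0.6,-2,-12,0,9],[0.6,-3,-16,0,12],[0.6,-4,-20,0,16],[0.6,-5,-24,0,16],[0.6,-6,-28,0,16],[0.6,-7,-32,0,16],[0.6,-8,-36,0,16],[0.6,-8.5,-39,0,16]]]}}

```text
time: 7.42
tool_pos: [0.4558, -0.2673, 0.188]
ee_rot: [[1.0, 0.0, 0.025], [-0.025, -0.001, 1.0], [0.0, -1.0, -0.001]]
force: [-0.2, 0.1, 0.7]
finger_gap: 0.0509
```

```bash
python3 - <<'E'
from h import *
s=observe();print(s["tool_pos"],np.degrees(np.arctan2(s["ee_rot"][1,0],s["ee_rot"][0,0])),s["force"])
a=snap("top","a2",85,120,255,250,4.5)
x=np.array([.292,.956]);m=np.array([.556,.171])
im=cv2.imread("pics/a2_raw.png");h=cv2.cvtColor(im,cv2.COLOR_BGR2HSV)
k=cv2.inRange(h,(3,110,60),(14,255,200));k[:195]=0;k[240:]=0;k[:,:145]=0;k[:,215:]=0
c=max(cv2.findContours(k,cv2.RETR_EXTERNAL,cv2.CHAIN_APPROX_NONE)[0],key=cv2.contourArea)
q=c[:,0].astype(np.float32);vx,vy,x0,y0=cv2.fitLine(q,2,0,.01,.01).ravel();t=(q-[x0,y0])@[vx,vy]
for e in(t.min(),t.max()):
    p=plane("top",x0+vx*e,y0+vy*e,.024);d=p[:2]-m;print(p,"bay",d@x,d@[-x[1],x[0]])
E
```

```text
[ 0.45581509 -0.26731152  0.18797273] -1.4400151573782998 [-0.22394607  0.06469372  0.71742128]
[0.54409097 0.12902853 0.024     ] bay -0.043602158087803794 -0.0008706380897710742
[0.52932479 0.07800088 0.024     ] bay -0.0966963232973718 -0.0016542481493171217
```

View pics/a2.png

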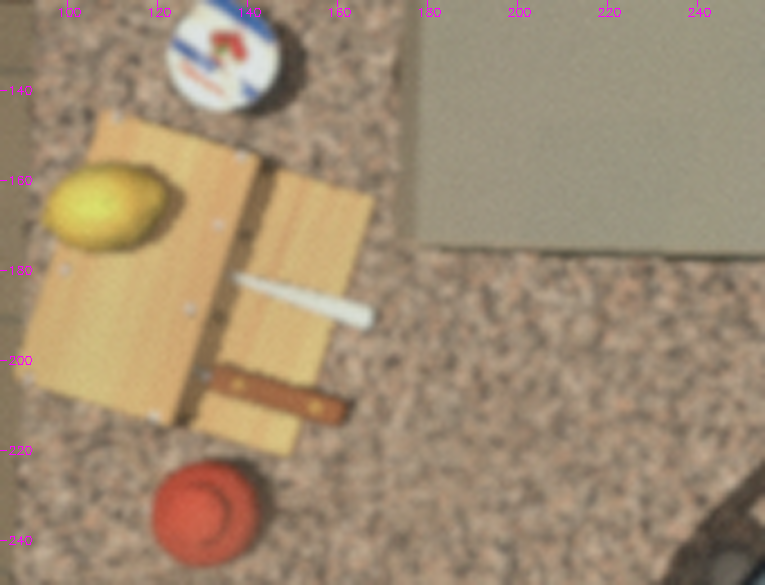

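The top view shows the turner lying straight in the wide bay, with its rear end at bay x = -97 mm, so the tip is about 93 mm in. Now the peeler.

{"method": "play_rows", "body": {"motion": [[[0.6,-0.6,-4,0,0],[0.6,-1.3,-8.7,-2,0],[0.6,-1.3,-8.7,-6,0],[0.6,-1.3,-8.7,-10,0],[0.6,-1.3,-8.7,-14,0],[0.6,-1.3,-8.7,-16.5,0],[0.6,-1.3,-8.7,-17.4,0],[0.6,-1.3,-8.7,-17.4,0]]]}}

```text
time: 8.13
tool_pos: [0.4429, -0.3495, 0.0111]
ee_rot: [[1.0, -0.003, 0.024], [-0.023, 0.004, 1.0], [-0.004, -1.0, 0.004]]
force: [-0.4, 0.2, 1.2]
finger_gap: 0.0511
```

{"method": "play_rows", "body": {"motion": [[[0,0,0,0,0],[0,0,0,0,0],[0,0,0,0,0],[0,0,0,0,0],[0,0,0,0,0]]], "newtons": 50}}

```text
time: 8.55
tool_pos: [0.4457, -0.3528, 0.0161]
ee_rot: [[1.0, 0.003, 0.023], [-0.023, -0.004, 1.0], [0.003, -1.0, -0.004]]
force: [-2.1, 0.8, 8.5]
finger_gap: 0.0006
```

The fingers shut on nothing, so I'll take a look.

{"method": "play_rows", "body": {"motion": [[[0,0,0,2,0],[0.6,0,0,7,0],[0.6,0,0,11,0],[0.6,0,4,14,0],[0.6,0,8,14,0],[0.6,0,12,14,0],[0.6,0,16,14,0],[0.6,0,20,14,0],[0.6,0,24,14,0],[0.6,0,24,14,0]]]}}

```text
time: 9.38
tool_pos: [0.4438, -0.105, 0.1541]
ee_rot: [[1.0, 0.001, 0.018], [-0.018, 0.002, 1.0], [0.001, -1.0, 0.002]]
force: [-0.0, 0.0, 0.1]
finger_gap: 0.0514
```

```bash
python3 - <<'E'
from h import *
snap("top","a3",220,170,395,262,4)
snap("scene","b3",270,170,370,240,4)
ia,ib=cv2.imread("pics/a3.png"),cv2.imread("pics/b3.png")
o=np.zeros((ia.shape[0]+200,700,3),np.uint8);o[:ia.shape[0],:ia.shape[1]]=ia;o[ia.shape[0]:,:400]=ib[40:240]
cv2.imwrite("pics/ab3.png",o);print(o.shape)
E
```

```text
(568, 700, 3)
```

View pics/ab3.png

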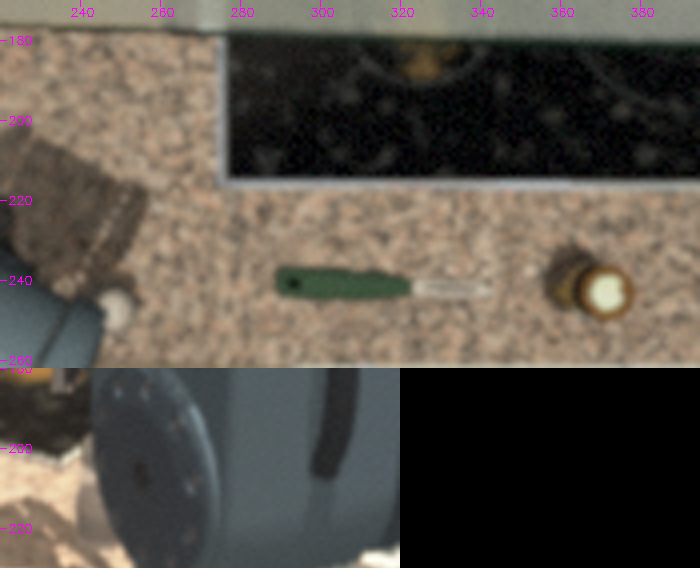

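The peeler still lies in the same place, with its handle at columns 288–322, row 240, and its tip at column 341. The partly open fingers stood too high and rode up over its rounded top. I'll go about 1 cm lower with a smaller opening.

{"method": "play_rows", "body": {"motion": [[[0.55,0,-4,0,0],[0.55,0,-8,0,0],[0.55,0,-12,0,0],[0.55,0,-16,0,0],[0.55,0,-20,0,0],[0.55,0,-24.3,0,-1],[0.55,0,-24.3,-4,-1],[0.55,0,-24.3,-8,-1],[0.55,0,-24.3,-11,-1],[0.55,0,-24.3,-13,-1]]]}}

```text
time: 10.32
tool_pos: [0.4422, -0.3553, 0.0201]
ee_rot: [[0.999, -0.002, 0.044], [-0.044, 0.002, 0.999], [-0.002, -1.0, 0.002]]
force: [-0.1, -0.2, 0.1]
finger_gap: 0.0467
```

{"method": "play_rows", "body": {"motion": [[[0.55,0,0,-1,0],[0.5,0,0,-1.6,0],[0.5,0,0,-2,0],[0.5,0,0,-2,0],[0.5,0,0,-2,0]]]}}

```text
time: 10.73
tool_pos: [0.4451, -0.3553, 0.0047]
ee_rot: [[0.999, 0.002, 0.041], [-0.041, -0.002, 0.999], [0.002, -1.0, -0.002]]
force: [-0.1, 0.0, -0.0]
finger_gap: 0.0427
```

{"method": "play_rows", "body": {"motion": [[[0.5,0,0,-0.3,0],[0,0,0,-0.3,0],[0,0,0,-0.3,0],[0,0,0,-0.3,0],[0,0,0,-0.3,0],[0,0,0,-0.3,0]]], "newtons": 50}}

```text
time: 11.23
tool_pos: [0.445, -0.3547, 0.0012]
ee_rot: [[0.999, 0.001, 0.041], [-0.041, -0.001, 0.999], [0.001, -1.0, -0.001]]
force: [-1.0, 0.4, 5.9]
finger_gap: 0.0239
```

Gripped this time, with a 24 mm gap. I'll lift and recompute the spice jar positions near the approach.

{"method": "play_rows", "body": {"motion": [[[0,0,0,2,0],[0,0,0,5,0],[0,0,0,9,0],[0,0,0,13,0],[0,0,0,17,0],[0,0,0,20,7],[0,0,2,20,14],[0,0,4,20,21],[0,0,6,20,28],[0,0,8,20,35]]]}}

```text
time: 12.07
tool_pos: [0.444, -0.2731, 0.2001]
ee_rot: [[0.839, -0.0, -0.544], [0.544, 0.0, 0.839], [-0.0, -1.0, 0.0]]
force: [0.5, -0.2, -0.6]
finger_gap: 0.0234
```

```bash
python3 - <<'E'
from h import *
x=np.array([.292,.956]);n=np.array([.670,.136])
for k,(u,v),(tu,tv) in(("a",(175,221),(174,190)),("red",(202,205),(202,179)),("c",(220,196.5),(220,170))):
    b=plane("scene",u,v,0)[:2]; o,d=ray("scene",u,v);c=b+.0205*d[:2]/np.linalg.norm(d[:2]);e=c-n
    print(k,c,"narrow bay frame",e@x,e@[-x[1],x[0]])
im=cv2.imread("pics/scene0.png");crop(im,"c5",125,175,245,245,6.5)
E
```

```text
a [0.75980585 0.00840281] narrow bay frame -0.0957596056516316 -0.12311277109771451
red [ 0.76550505 -0.12713207] narrow bay frame -0.2236667813159202 -0.1681373908566235
c [ 0.75826175 -0.21381023] narrow bay frame -0.3086461513880205 -0.18652282157626246
```

{"method": "play_rows", "body": {"motion": [[[0,1.8,2.6,0,7],[0,3.6,5.2,0,14],[0,5.4,7.8,0,21],[0,7.2,10.4,0,28],[0,9,13,0,35],[0,10.8,15.6,0,42],[0,12.6,18.2,0,49],[0,14.4,20.8,0,56],[0,16.2,23.5,0,63],[0,18.1,26.3,0,70]]]}}

```text
time: 12.9
tool_pos: [0.6256, -0.0097, 0.1997]
ee_rot: [[-0.225, -0.001, -0.974], [0.974, 0.0, -0.225], [0.0, -1.0, 0.001]]
force: [0.8, -0.4, -0.4]
finger_gap: 0.0239
```

{"method": "play_rows", "body": {"motion": [[[0,0,0,0,7],[0,0,0,0,14],[0,0,0,0,21],[0,0,0,0,28],[0,0,0,0,35],[0,0,0,-2,42],[0,0,0,-5,49],[0,0,0,-9,56],[0,0,0,-13,60],[0,0,0,-15.5,60]]]}}

```text
time: 13.73
tool_pos: [0.6225, -0.0106, 0.0408]
ee_rot: [[-0.956, -0.005, -0.294], [0.294, 0.001, -0.956], [0.006, -1.0, 0.001]]
force: [-0.1, -0.1, -2.1]
finger_gap: 0.0235
```

```bash
python3 - <<'E'
from h import *
s=observe();g=s["tool_pos"];th=np.arctan2(s["ee_rot"][1,0],s["ee_rot"][0,0]);print(g,np.degrees(th),s["force"])
im=snap("scene","b4",140,170,260,260,6.5);c=cv2.imread("pics/b4.png")
hd=th-np.pi/2;x=np.array([np.cos(hd),np.sin(hd),0]);y=np.array([-x[1],x[0],0])
def dot(X,col):
    p=(proj("scene",X)-(140,170)+.5)*6.5;cv2.circle(c,tuple(int(v) for v in p),3,col,-1)
for a,b,z in((.124,0,.004),(.059,.007,.006),(.059,-.007,.006),(-.044,0,.02)): dot(g+a*x+b*y+(0,0,z),(0,0,255))
X=np.array([.292,.956,0]);Y=np.array([-.956,.292,0]);m=np.array([.670,.136,.008])
for a,b,z in((0,.02,.046),(0,-.02,.046),(-.07,.02,0),(-.07,-.02,0),(-.07,0,0)): dot(m+a*X+b*Y+(0,0,z),(255,0,0))
cv2.imwrite("pics/c6.png",c)
E
```

```text
[ 0.62245373 -0.01058423  0.04075241] 162.89214491940058 [-0.1387956  -0.14866134 -2.07099466]
```

View pics/c6.png

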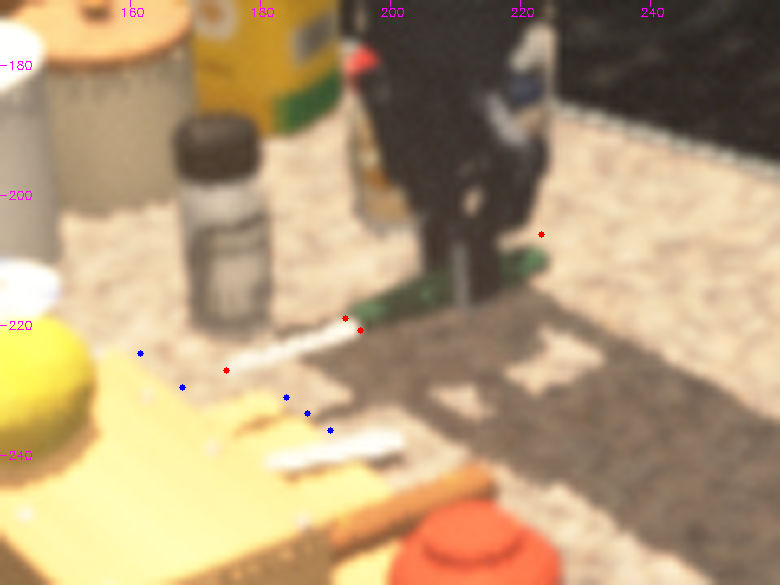

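The peeler is held straight, with its tip within about 1 px of the prediction at (232,365) in the crop and in line with the narrow bay. I'll lower it and slide it in.

{"method": "play_rows", "body": {"motion": [[[0,0.2,-0.1,-1.5,0],[0,0.2,-0.1,-2.2,0],[0,0.2,-0.1,-2.2,0],[0,0.7,1.4,-2.2,0],[0,1.1,2.9,-2.2,0],[0,1.6,4.4,-2.2,0],[0,2.0,5.9,-2.2,0],[0,2.0,5.9,-2.2,0]]]}}

```text
time: 14.45
tool_pos: [0.6465, 0.0515, 0.0244]
ee_rot: [[-0.955, 0.002, -0.295], [0.295, 0.001, -0.955], [-0.002, -1.0, -0.001]]
force: [-0.5, 0.3, -0.1]
finger_gap: 0.0237
```

{"method": "play_rows", "body": {"motion": [[[0,0,0,-0.6,0],[0,0,0,-1,0],[0,0,0,-1,0],[0,0.4,1.2,-1,0],[0,0.7,2.4,-1,0],[0,1.0,3.4,-1,0],[0,1.25,4.2,-1,0],[0,1.25,4.2,-1.3,0],[0,1.25,4.2,-1.6,0],[0,1.25,4.2,-1.6,0]]]}}

```text
time: 15.28
tool_pos: [0.6589, 0.0911, 0.0092]
ee_rot: [[-0.955, 0.002, -0.297], [0.297, 0.001, -0.955], [-0.002, -1.0, -0.002]]
force: [-1.4, 4.5, 11.3]
finger_gap: 0.0238
```

{"method": "play_rows", "body": {"motion": [[[0.5,0,0,0.2,0],[0.5,0,0,0.2,0],[0.5,0,0,0.2,0],[0.5,0,0,0.2,0],[0.5,0,0,1.5,0],[0.5,0,0,4,0],[0.5,0,0,8,0],[0.5,0,0,12,0],[0.5,0,0,16,0],[0.5,0,0,20,0]]]}}

```text
time: 16.12
tool_pos: [0.6575, 0.0897, 0.2101]
ee_rot: [[-0.954, 0.0, -0.298], [0.298, -0.0, -0.954], [-0.0, -1.0, -0.0]]
force: [1.2, -1.0, 0.2]
finger_gap: 0.0427
```

{"method": "play_rows", "body": {"motion": [[[0.5,-1,-4,0,0],[0.5,-3,-7.5,0,0],[0.5,-5,-11,0,0],[0.5,-7,-14.5,0,0],[0.5,-9,-18,0,0],[0.5,-11,-21.5,0,0],[0.5,-13,-25,0,0],[0.5,-15,-28,0,0],[0.5,-17,-31,0,0],[0.5,-18,-34,0,0]]]}}

```text
time: 16.95
tool_pos: [0.5428, -0.0925, 0.2011]
ee_rot: [[-0.935, -0.016, -0.354], [0.355, -0.049, -0.934], [-0.002, -0.999, 0.052]]
force: [0.3, 0.6, -0.5]
finger_gap: 0.0428
```

```bash
python3 - <<'E'
from h import *
s=observe();print(s["tool_pos"],s["force"])
snap("top","a9",85,115,185,245,4.5);snap("scene","b9",110,170,250,280,4.2)
ia,ib=cv2.imread("pics/a9.png"),cv2.imread("pics/b9.png")
cv2.imwrite("pics/ab9.png",np.hstack([cv2.resize(ia,(340,442)),cv2.resize(ib,None,fx=.78,fy=442/ib.shape[0])]))
im=cv2.imread("pics/a9_raw.png");h=cv2.cvtColor(im,cv2.COLOR_BGR2HSV)
X=np.array([.292,.956])
for nm,lo,hi,m,z,box in(("turner",(3,110,60),(14,255,200),(.556,.171),.024,(195,230,125,200)),("peeler",(50,50,15),(100,255,160),(.670,.136),.029,(150,195,130,200))):
    k=cv2.inRange(h,lo,hi);w=np.zeros_like(k);a,b,c,d=box;w[a:b,c:d]=k[a:b,c:d]
    q=max(cv2.findContours(w,0,1)[0],key=cv2.contourArea)[:,0].astype(np.float32)
    vx,vy,x0,y0=cv2.fitLine(q,2,0,.01,.01).ravel();t=(q-[x0,y0])@[vx,vy]
    for e in(t.min(),t.max()):
        p=plane("top",x0+vx*e,y0+vy*e,z)[:2]-m;print(nm,np.round([p@X,p@[-X[1],X[0]]],4))
E
```

```text
[ 0.54279711 -0.09254329  0.20109157] [ 0.28379364  0.62153189 -0.48498146]
turner [-0.0045  0.0066]
turner [-0.0222 -0.0058]Traceback (most recent call last):
  File "<stdin>", line 10, in <module>
ValueError: max() iterable argument is empty
```

View pics/ab9.png

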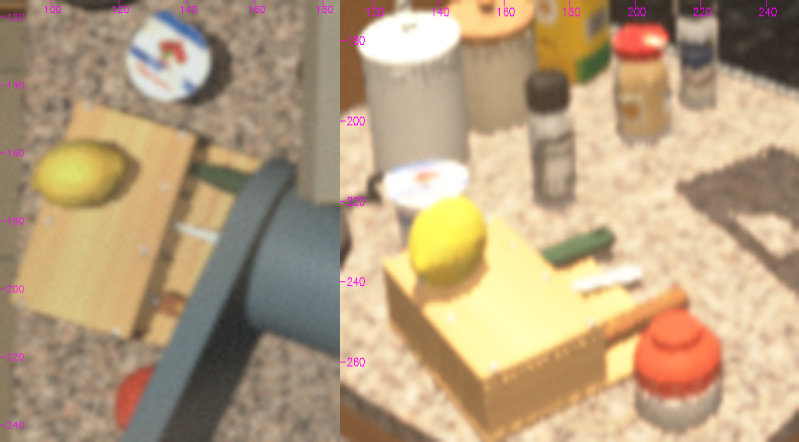

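The scene view shows both tools in their bays with handles out at the front. The arm hides the top view because the wrist is near its range end, so I'll unwind the wrist and retreat for one last check.

{"method": "play_rows", "body": {"motion": [[[0.5,0,0,0,-7],[0.5,0,0,0,-14],[0.5,0,0,0,-21],[0.5,0,0,0,-28],[0.5,0,0,0,-35],[0.5,0,0,0,-42],[0.5,0,0,0,-49],[0.5,0,0,0,-56],[0.5,0,0,0,-56],[0.5,0,0,0,-56]]]}}

```text
time: 17.88
tool_pos: [0.5434, -0.093, 0.2011]
ee_rot: [[-0.232, -0.05, -0.971], [0.973, -0.014, -0.231], [-0.002, -0.999, 0.052]]
force: [-0.1, -0.3, -0.2]
finger_gap: 0.0426
```

{"method": "play_rows", "body": {"motion": [[[0.5,0,-3,1,0],[0.5,-2,-6,2,0],[0.5,-4,-9,3,0],[0.5,-5,-12,3,0],[0.5,-5,-15,3,0],[0.5,-5,-15,3,0]]]}}

```text
time: 18.38
tool_pos: [0.4927, -0.2482, 0.2319]
ee_rot: [[-0.228, -0.049, -0.973], [0.974, -0.017, -0.227], [-0.006, -0.999, 0.052]]
force: [0.1, 0.5, 0.7]
finger_gap: 0.0426
```

```bash
python3 - <<'E'
from h import *
s=observe();print(s["tool_pos"],s["force"],np.round(s["dq"],3),np.round(s["qpos"],2))
snap("top","a10",85,115,185,245,4.5)
im=cv2.imread("pics/a10_raw.png");h=cv2.cvtColor(im,cv2.COLOR_BGR2HSV)
X=np.array([.292,.956])
for nm,lo,hi,m,z,box in(("turner",(3,110,60),(14,255,200),(.556,.171),.024,(195,230,125,200)),("peeler",(40,40,15),(100,255,160),(.670,.136),.029,(150,195,130,200))):
    k=cv2.inRange(h,lo,hi);w=np.zeros_like(k);a,b,c,d=box;w[a:b,c:d]=k[a:b,c:d]
    f=cv2.findContours(w,0,1)[0]
    if not f: print(nm,"none");continue
    q=np.float32(cv2.findNonZero(cv2.drawContours(np.zeros_like(k),[max(f,key=cv2.contourArea)],-1,255,-1))[:,0])
    vx,vy,x0,y0=cv2.fitLine(q,2,0,.01,.01).ravel();t=(q-[x0,y0])@[vx,vy]
    for e in(t.min(),t.max()):
        p=plane("top",x0+vx*e,y0+vy*e,z)[:2]-m;print(nm,np.round([p@X,p@[-X[1],X[0]]],4))
E
```

```text
[ 0.49269303 -0.24816269  0.23187737] [0.07138001 0.47115036 0.71143125] [ 0.065 -0.011  0.029  0.041  0.024  0.068] [-0.66  0.15  1.64 -0.04  1.38 -2.45]
turner [-0.004   0.0005]
turner [-0.0967 -0.0015]
peeler [-0.007 -0.002]
peeler [-0.0108  0.    ]
```

```bash
python3 - <<'E'
from h import *
X=np.array([.292,.956]);m=np.array([.670,.136])
for n,f,box in(("top","a10_raw",(150,190,135,190)),("scene","b9_raw",(222,240,150,200))):
    im=cv2.imread(f"pics/{f}.png").astype(int);B,G,R=im[...,0],im[...,1],im[...,2]
    k=((G-R>3)&(G<130)).astype(np.uint8)*255;w=np.zeros_like(k);a,b,c,d=box;w[a:b,c:d]=k[a:b,c:d]
    w=cv2.morphologyEx(w,cv2.MORPH_CLOSE,np.ones((3,3),np.uint8))
    q=max(cv2.findContours(w,0,1)[0],key=cv2.contourArea);q=np.float32(cv2.findNonZero(cv2.drawContours(np.zeros_like(k),[q],-1,255,-1))[:,0])
    vx,vy,x0,y0=cv2.fitLine(q,2,0,.01,.01).ravel();t=(q-[x0,y0])@[vx,vy];print(n,len(q))
    for e in(t.min(),t.max()):
        p=plane(n,x0+vx*e,y0+vy*e,.026)[:2]-m;print(np.round([x0+vx*e,y0+vy*e],1),np.round([p@X,p@[-X[1],X[0]]],4))
E
```

```text
top 98
[143.1 164.7] [-0.0003 -0.0013]
[167.3 172.2] [-0.0773 -0.0014]
scene 12
[185.8 230.6] [-0.0602  0.0134]
[191.8 228.4] [-0.0806  0.0126]
```

```bash
python3 -c "
from bench import r,observe
print(observe()['time']);print(r.hand_in())"
```

```text
18.4333
the job is handed in; nothing more can be done
None
```

The turner is in the wide bay and the peeler is in the narrow bay. Both went in blade first under the roof, with their handles out at the front. I handed the job in at 18.4 s; it reports no verdict.

**Turner:** The last top view puts the handle's rear end 97 mm in front of the roof edge, so the tip is about 93 mm behind it (74 mm needed). It lies within about 2 degrees of straight and 2 mm of the bay's centre line.

**Peeler:** The first grasp failed because the fingers rode up over the handle, and the second, lower grasp held. The tip is about 78 mm behind the roof edge by the arm's position and about 87 mm by the top view (59 mm needed). The top view shows it straight and 1 mm off centre.

**Checks that disagreed or were weak:**
- A rough scene-view fit on only 12 pixels put the peeler about 13 mm off centre; I trusted the top view.
- The spoon measured about 11 mm off the rack's centre line, so I used the rack's edges as the reference.
- I only judged that both lie flat from the contact force when I set them down (about 11 N each).
- The wrist came near the end of its range during the retreat and the tool tilted about 3 degrees. I unwound it, and it was clear of everything when I handed in.

The bystanders showed no visible movement in the pictures, but I did not measure them again.

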